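# Sort the loose lab smalls into their sample trays

## Robot

A 7-joint arm with a two-finger parallel gripper is mounted at the origin on a cart in front of the work surface, level with it; the furniture and walls round the work are solid. World frame = base frame: x ahead of the robot, y to its left, z up, the work surface at z = 0. Lengths are in m, angles in rad, forces in N, time in s.
With the tool pointing down it reaches from about 0.425 to 0.925 m from the base axis. Payload 6.8 kg.
Tool frame: the origin (TCP) lies midway between the tips of the shut fingers; the grasp point (between the pads) lies 19 mm behind it; z points along the fingers, y is the line along which they close (so a half turn about z gives the same grasp; the last joint's range is limited). The gripper opens to 85 mm and grips with 20 to 120 N. Pads are 22 mm wide; open, the fingers measure 114 mm over their backs; the gripper's body (76 mm by 85 mm) begins 54 mm behind the grasp point. The pads swing forward as they close: fully open they stand 13 mm farther back than shut.
Start: joints at [-1.269, 0.477, 0.022, 1.555, -0.011, 1.109, -0.083], TCP at [0.269, 0.619, 0.231] pointing down, gripper open.
Joint ranges: [-2.96, 2.96], [-0.34, 2.1], [-1.41, 1.46], [0.24, 2.44], [-1.37, 4.51], [0.17, 1.92], [-2.96, 2.96]. Speed limits (rad/s): [2.39, 2.39, 3.14, 3.14, 3.14, 3.14, 3.14].

## Interface

Orientations are given as a rotation vector (axis times angle).
In Python, from bench import status, vision, r gives the robot as it stands. The module is installed in compiled form; this text tells all that it offers.
- The arm moves only by the shell command python3 -m handwheel 'ROWS' [OPENING] [FORCE]. ROWS is JSON, a list of rows, each an object with "dp": the shift along the tool's x, y, z in m, a list of three; "delta_rot": the turn, a rotation vector about the tool's x, y, z in rad, a list of three. In form: [{"dp": [x, y, z], "delta_rot": [rx, ry, rz]}, ...]. A call has 1 to 12 rows; each row is the pose to reach, as a shift and turn from the pose commanded when the call began, along the tool's axes at that moment; what a row does not reach only later rows make up. A row lasts 1/8 s, in which the tool goes at most 62.5 mm and 10.7 degrees, less where a joint would pass 70% of its speed; a pose out of reach is approached as far as the arm can. A call with a gripper value outside its range is refused whole. OPENING is the opening, from 0 (shut) to 1 (fully open), set as the call begins (- or left out, the last holds). The fingers move at their own pace and stop on an object; FORCE is the grip in N (left out, the last holds). Time passes only in rows, so rows that repeat a pose let the fingers close. It gives the time, the measured TCP pose, the force, the opening and the grip force at its end, in the units of the state.
- status.get_obs(): the state, without advancing time (a new reading comes with each control period).
- vision.grab_frame(name): name is "side" or "top" or "wrist"; returns a dict with "img" (480x640x3 uint8, blue, green, red), "fovy" (degrees; the focal length in pixels is half the picture's height over the tangent of half this angle, whatever the lens; pixels are square), "cx", "cy" (the principal point, pixels), "world_from_camera" (4x4, takes a point from camera to world coordinates). Camera axes: x right, y up, looking along -z (the intrinsics and any distortion apply to the point x, -y, -z); pixel columns grow to the right and rows downward; lengths in m; the calibration is good to about 2 mm. A picture is of the moment at which its call begins. There is no depth.
- r.hand_in(): hands the job in; it is judged then, once.
The state is a dict: "clock": time; "joints": joint angles; "qvel": joint speeds; "tau": joint torques, N m; "tcp_pos": TCP position; "orientation": TCP orientation; "contact_force": force on the tool from outside, world axes, zero at the start; "moment": the same for the moment, N m; "grip_width": finger opening in m; "gripper_force": force on a finger pad.
Only numpy, scipy, OpenCV 4.12 (cv2) and the standard library are available. Lean on these libraries where they do the work, as an engineer would, in place of code of your own. Each camera call takes 0.05 s, during which the arm holds its last target. There are 200 camera calls.

## Task

Sort the four loose small parts in front of the beaker (a brass hose barb, two white stirring bars, a sample vial) into the three grey trays: each belongs in the large empty bay of the tray whose narrow bay shows a sample of its kind. Lay the barb and the bars flat on the bay floor, none on top of another, stand the vial upright, and do not let it tip over on the way.

Things in the scene. Friction and masses are not known exactly. Their poses are not given: they have to be found in the camera images.
- tray_barb: Fixed low grey tray, one of three alike: 82 (x) x 115 (y) x 14 mm high, walls 3 mm. Origin: centre of its underside; axes as the world's within 0.1 rad. Divider at y=+27 mm. Large empty bay: inside x +-38, y -54 to +25, floor z=3, rim z=14. Narrow bay centred at y=+41.5 shows a fixed sample: a brass hose barb lying along x (16 mm high).
- tray_stirbar: Fixed low grey tray, one of three alike: 82 (x) x 115 (y) x 14 mm high, walls 3 mm. Origin: centre of its underside; axes as the world's within 0.1 rad. Divider at y=+27 mm. Large empty bay: inside x +-38, y -54 to +25, floor z=3, rim z=14. Narrow bay centred at y=+41.5 shows a fixed sample: a white PTFE stirring bar lying along x (10 mm high).
- tray_vial: Fixed low grey tray, one of three alike: 82 (x) x 115 (y) x 14 mm high, walls 3 mm. Origin: centre of its underside; axes as the world's within 0.1 rad. Divider at y=+27 mm. Large empty bay: inside x +-38, y -54 to +25, floor z=3, rim z=14. Narrow bay centred at y=+41.5 shows a fixed sample: an upright screw-cap vial, 52 mm high.
- hose_barb: Loose brass hose barb lying on the worktop, 18 (x) x 42 (y, its length) x 16 mm high, 30 g. Origin: centre of its underside. Fixed round the work: beaker 165 mm tall at x 0.58-0.69, y -0.05 to 0.08; stirrer motor over it above z 0.5 from x 0.55; bath (y over 0.28, x over 0.49) and chiller (y under -0.24, x over 0.50), both 0.34 m tall: draw back to x 0.43 when crossing.
- stir_bar_1: Loose white PTFE stirring bar (first) lying on the worktop, 10 (x) x 30 (y, its length) x 10 mm high, 15 g. Origin: centre of its underside.
- stir_bar_2: Loose white PTFE stirring bar (second, the same as the first) lying on the worktop, 10 (x) x 30 (y, its length) x 10 mm high, 15 g. Origin: centre of its underside.
- vial: Loose screw-cap sample vial (yellowish contents, black cap) standing on the worktop, 21 mm diameter, 52 mm high with the 20 mm cap above 40 mm, 25 g. Origin: centre of its underside, z up its axis.

How it is judged:
At the end, for the whole second after the job is handed in: Each part's origin is in the large bay (x within 38 mm, y -54.5 to +25.5 mm in the tray's frame) of its kind's tray, down on its floor (origin over -2 and under 9 mm for the vial, 10.5 bars, 16 bars bottom up, 21 barb); vial upright within 0.15 rad; all at rest (under 0.02 m/s, 0.3 rad/s) (x of hose_barb in the frame of tray_barb between -0.038 and 0.038 m and y of hose_barb in the frame of tray_barb between -0.0545 and 0.0255 m and z of hose_barb in the frame of tray_barb between -0.002 and 0.021 m and linear speed of each of hose_barb, stir_bar_1, stir_bar_2, vial below 0.02 m/s and angular speed of each of hose_barb, stir_bar_1, stir_bar_2, vial below 0.3 rad/s and x of stir_bar_1 in the frame of tray_stirbar between -0.038 and 0.038 m and y of stir_bar_1 in the frame of tray_stirbar between -0.0545 and 0.0255 m and (z of stir_bar_1 in the frame of tray_stirbar below 0.0105 m or (z of stir_bar_1 in the frame of tray_stirbar below 0.016 m and angle between stir_bar_1's own z axis and vertical above 2.6 rad)) and z of each of stir_bar_1, stir_bar_2 in the frame of tray_stirbar above -0.002 m and x of stir_bar_2 in the frame of tray_stirbar between -0.038 and 0.038 m and y of stir_bar_2 in the frame of tray_stirbar between -0.0545 and 0.0255 m and (z of stir_bar_2 in the frame of tray_stirbar below 0.0105 m or (z of stir_bar_2 in the frame of tray_stirbar below 0.016 m and angle between stir_bar_2's own z axis and vertical above 2.6 rad)) and x of vial in the frame of tray_vial between -0.038 and 0.038 m and y of vial in the frame of tray_vial between -0.0545 and 0.0255 m and z of vial in the frame of tray_vial between -0.002 and 0.009 m and angle between vial's own z axis and vertical below 0.15 rad); the robot touches nothing.
It fails at once if the vial is tipped over (more than 0.7 rad from upright) (angle between vial's own z axis and vertical above 0.7 rad).
It also fails if it takes over 106 s, if anything falls off the work surface, if the arm or the gripper's body presses on something with over 40 N, if the wrist force passes 120 N, or if a joint passes its speed limit or range.

## Working session

There is one attempt and no reset: what is moved stays moved. The work goes in short steps, Python scripts to look and compute and a shell command to move; the robot and the scene stay as the last step left them, time stands still between calls to the robot, and variables do not carry over. Pictures are saved under pics/ and viewed, at most 14 in all, crops included, and the job is handed in when it is done.

```bash
mkdir -p pics; python3 - <<'E'
from bench import status, vision, r
import cv2,numpy as np,json
o=status.get_obs()
print({k:np.round(v,3).tolist() for k,v in o.items()})
for n in ("top","side"):
    f=vision.grab_frame(n); cv2.imwrite(f"pics/{n}0.png",f["img"])
    print(n,f["fovy"],f["cx"],f["cy"],[k for k in f],np.round(f["world_from_camera"],4).tolist())
E
```

```text
{'clock': 0.0, 'joints': [-1.269, 0.478, 0.022, 1.556, -0.011, 1.109, -0.083], 'qvel': [0.0, 0.001, -0.0, -0.002, 0.002, -0.0, 0.001], 'tau': [0.0, -59.646, 1.608, -28.119, 0.012, 0.009, 0.0], 'tcp_pos': [0.269, 0.619, 0.23], 'orientation': [-0.639, -3.076, 0.003], 'contact_force': [0.447, 0.458, -0.718], 'moment': [-0.023, 0.035, -0.004], 'gripper_force': 0.0, 'grip_width': 0.085}
top 54.148429671680496 322.8625376976741 239.92484852799748 ['img', 'fovy', 'cx', 'cy', 'world_from_camera'] [[0.0076, 0.9846, -0.1746, 0.3889], [-0.9999, 0.0058, -0.0109, 0.0056], [-0.0097, 0.1746, 0.9846, 0.8658], [0.0, 0.0, 0.0, 1.0]]
side 42.815852054369785 319.38891273770565 232.3159304477231 ['img', 'fovy', 'cx', 'cy', 'world_from_camera'] [[0.9771, 0.1251, -0.1719, 0.387], [-0.2122, 0.6268, -0.7497, -0.6384], [0.014, 0.7691, 0.639, 0.6109], [0.0, 0.0, 0.0, 1.0]]
```

View pics/top0.png

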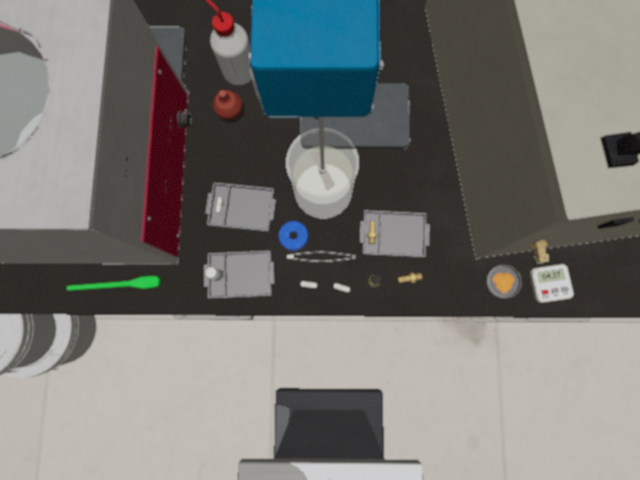

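View pics/side0.png

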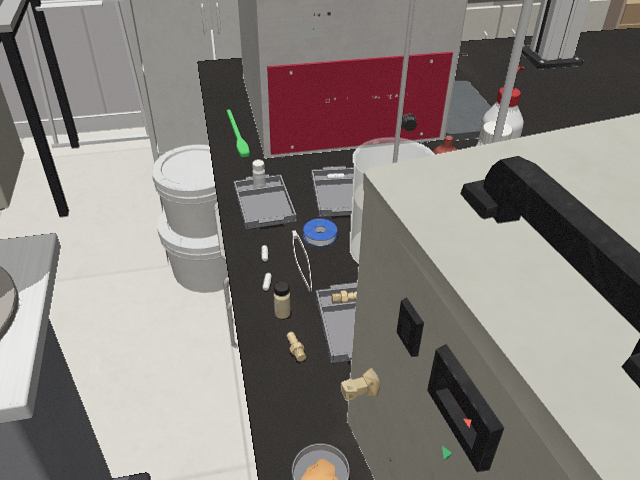

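The top view shows the vial tray front left (205-272, 250-298), the stirbar tray behind it (207-275, 183-230) and the barb tray on the right (360-428, 210-256). The loose parts are bars at (308,285) and (342,288), the vial at (375,281) and the barb at (410,278). I'll enlarge this region.

```bash
python3 - <<'E'
import cv2
im=cv2.imread("pics/top0.png")
cv2.imwrite("pics/c1.png",cv2.resize(im[240:310,195:325],None,fx=6,fy=6,interpolation=cv2.INTER_CUBIC))
cv2.imwrite("pics/c2.png",cv2.resize(im[200:300,295:435],None,fx=5.7143,fy=5.7143,interpolation=cv2.INTER_CUBIC))
E
```

```text
(no output)
```

View pics/c2.png

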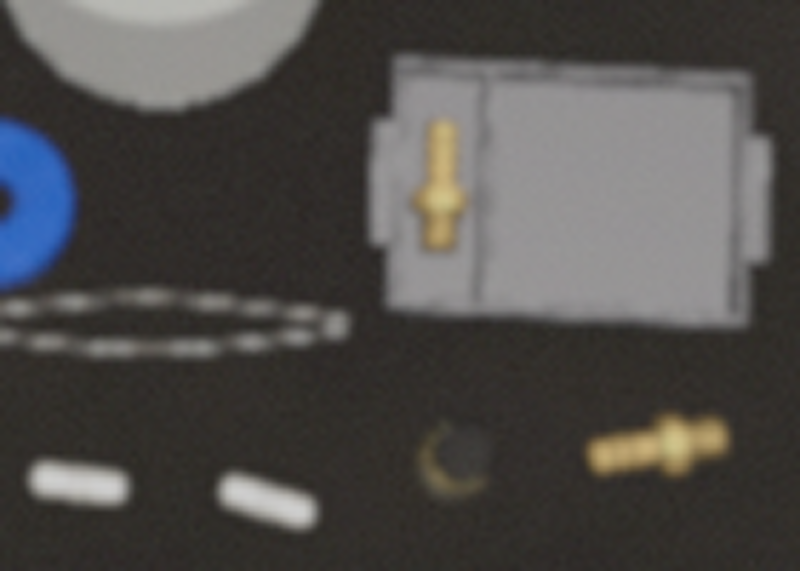

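```bash
python3 - <<'E'
import cv2
im=cv2.imread("pics/top0.png")
cv2.imwrite("pics/c3.png",cv2.resize(im[175:305,195:325],None,fx=4.6,fy=4.6,interpolation=cv2.INTER_CUBIC))
E
```

```text
(no output)
```

View pics/c3.png

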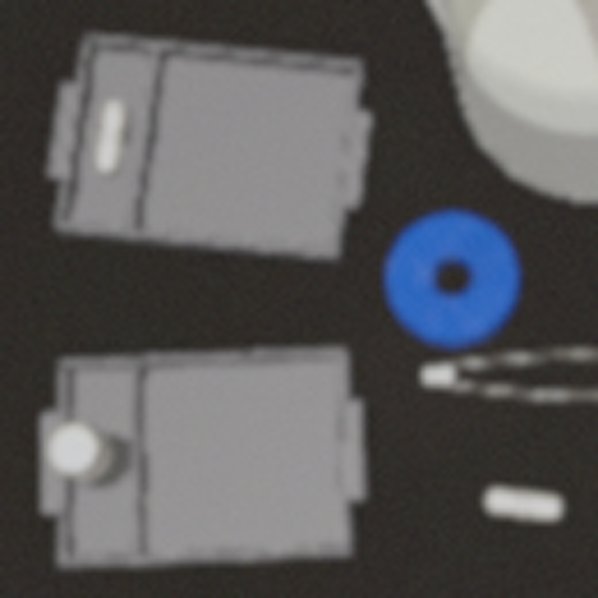

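```bash
cat > h.py <<'E'
import numpy as np
CAM={'top':(54.148429671680496,322.8625,239.9248,[[0.0076,0.9846,-0.1746,0.3889],[-0.9999,0.0058,-0.0109,0.0056],[-0.0097,0.1746,0.9846,0.8658]]),
'side':(42.815852054369785,319.3889,232.3159,[[0.9771,0.1251,-0.1719,0.387],[-0.2122,0.6268,-0.7497,-0.6384],[0.014,0.7691,0.639,0.6109]])}
def ray(c,u,v,z):
    fo,cx,cy,T=c if isinstance(c,tuple) else CAM[c]; T=np.array(T); f=240/np.tan(np.radians(fo/2))
    d=T[:3,:3]@[(u-cx)/f,-(v-cy)/f,-1]; o=T[:3,3]
    return (o+d*(z-o[2])/d[2])[:2]
def crop(U,V,s,u0,v0): return (U+.5)/s-.5+u0,(V+.5)/s-.5+v0
E
python3 - <<'E'
from h import *
c2=lambda U,V:crop(U,V,5.7143,295,200); c3=lambda U,V:crop(U,V,4.6,195,175)
def seg(n,a,b,z):
    a,b=[ray('top',*c2(*p),z) for p in(a,b)]; d=b-a
    print(n,((a+b)/2).round(4),'L',np.linalg.norm(d).round(4),'ang from -y',np.arctan2(d[0],-d[1]).round(3))
seg('barA',(31,477),(130,488),.005);seg('barB',(220,487),(317,515),.005);seg('barb',(590,456),(729,435),.008)
print('vialcap',ray('top',*c2(465,450),.052), 'cap left/right',ray('top',*c2(440,450),.052),ray('top',*c2(491,450),.052))
for n,c,P in(('barbT',c2,[(393,56),(750,73),(747,326),(387,309)]),('stirT',c3,[(85,35),(362,62),(338,258),(55,233)]),('vialT',c3,[(58,358),(348,347),(352,555),(57,567)])):
    W=np.array([ray('top',*c(*p),.014) for p in P]); d=W[1]+W[2]-W[0]-W[3]
    print(n,W.mean(0).round(4),'sides',[np.linalg.norm(W[i]-W[i-1]).round(4) for i in range(4)],'yaw',np.arctan2(d[0],-d[1]).round(3), W.round(3).tolist())
for n,u,v,z in(('barA',265,253,.005),('barB',267.5,282,.005),('vialcaptop',282,286,.052),('barb',297,347,.008)): print('side',n,ray('side',u,v,z).round(4))
E
```

```text
barA [0.4593 0.0405] L 0.032 ang from -y -0.104
barB [ 0.4538 -0.0197] L 0.0322 ang from -y -0.274
barb [ 0.4722 -0.1446] L 0.0451 ang from -y 0.156
vialcap [ 0.46613715 -0.07794341] cap left/right [ 0.4660865  -0.07036794] [ 0.46618982 -0.08582045]
barbT [ 0.554  -0.1164] sides [np.float64(0.0834), np.float64(0.116), np.float64(0.0831), np.float64(0.1151)] yaw -0.043 [[0.598, -0.06], [0.593, -0.176], [0.51, -0.172], [0.515, -0.057]]
stirT [0.6027 0.17  ] sides [np.float64(0.0834), np.float64(0.1146), np.float64(0.0821), np.float64(0.1151)] yaw -0.09 [[0.649, 0.223], [0.638, 0.109], [0.557, 0.117], [0.566, 0.231]]
vialT [0.4765 0.1676] sides [np.float64(0.0831), np.float64(0.116), np.float64(0.0827), np.float64(0.116)] yaw 0.046 [[0.515, 0.227], [0.52, 0.112], [0.438, 0.108], [0.432, 0.224]]
side barA [0.4605 0.0413]
side barB [ 0.4551 -0.0202]
side vialcaptop [ 0.467  -0.0792]
side barb [ 0.4737 -0.146 ]
```

The trays measure 83 x 115 mm, which matches their spec, and the side and top views agree to about 1.5 mm. The measured sizes also fit the 10x30 mm bars and the 42 mm barb. I'll start with bar A.

```bash
cat >> h.py <<'E'
from scipy.spatial.transform import Rotation as R
def go(x,y,z,th):
    "dp, delta_rot from the present pose to a downward tool with its y axis at world angle th"
    from bench import status
    o=status.get_obs(); R0=R.from_rotvec(o['orientation'])
    s,c=np.sin(th),np.cos(th); R1=R.from_matrix(np.array([[-s,c,0],[c,s,0],[0,0,-1]]))
    print('dp',R0.inv().apply(np.array([x,y,z])-o['tcp_pos']).round(4).tolist(),'rot',(R0.inv()*R1).as_rotvec().round(4).tolist())
E
python3 -c "
from h import *
go(.460,.041,.12,-.104)"
```

```text
dp [-0.4055, -0.4534, 0.1112] rot [-0.0014, 0.0012, 1.265]
```

```bash
python3 -m handwheel '[{"dp":[-0.036,-0.04,0.005],"delta_rot":[0,0,0.12]},{"dp":[-0.072,-0.08,0.01],"delta_rot":[0,0,0.24]},{"dp":[-0.108,-0.12,0.02],"delta_rot":[0,0,0.36]},{"dp":[-0.144,-0.16,0.03],"delta_rot":[0,0,0.48]},{"dp":[-0.18,-0.2,0.04],"delta_rot":[0,0,0.6]},{"dp":[-0.216,-0.24,0.05],"delta_rot":[0,0,0.72]},{"dp":[-0.252,-0.28,0.06],"delta_rot":[0,0,0.84]},{"dp":[-0.288,-0.32,0.07],"delta_rot":[0,0,0.95]},{"dp":[-0.324,-0.36,0.08],"delta_rot":[0,0,1.06]},{"dp":[-0.36,-0.4,0.09],"delta_rot":[0,0,1.16]},{"dp":[-0.39,-0.435,0.1],"delta_rot":[0,0,1.24]},{"dp":[-0.4055,-0.4534,0.111],"delta_rot":[-0.0014,0.0012,1.265]}]' 0.42 40
python3 -c "
from h import *
from bench import vision
import cv2
f=vision.grab_frame('wrist');cv2.imwrite('pics/w1.png',f['img']);print(f['fovy'],f['cx'],f['cy'],f['world_from_camera'].round(4).tolist())
go(.460,.041,.12,-.104)"
```

```text
clock: 1.6
tcp_pos: [0.4605, 0.0391, 0.12]
orientation: [-2.338, -2.098, -0.002]
contact_force: [0.5, 0.9, 0.8]
grip_width: 0.0358
gripper_force: 0.0
67.43050503021189 326.07610489322144 243.1354672566631 [[0.9942, 0.1026, 0.0317, 0.4694], [-0.1073, 0.9489, 0.2966, 0.1147], [0.0004, -0.2983, 0.9545, 0.2627], [0.0, 0.0, 0.0, 1.0]]
dp [0.0043, -0.0008, -0.001] rot [-0.0001, 0.0007, -0.0072]
```

View pics/w1.png

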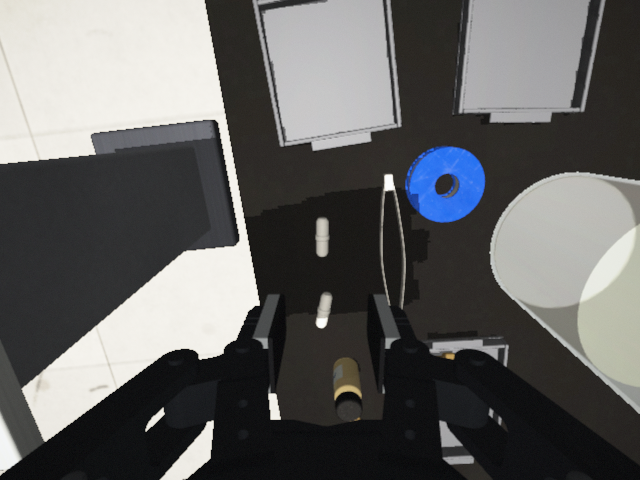

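The wrist view shows bar A at (322,237) and bar B at (324,310), with the vial cap at (347,408). I'll check these against the top-view values.

```bash
python3 -c "
from h import *
W=(67.43050503,326.0761,243.1355,[[0.9942,0.1026,0.0317,0.4694],[-0.1073,0.9489,0.2966,0.1147],[0.0004,-0.2983,0.9545,0.2627]])
for u,v,z in((322,237,.007),(324,310,.007),(348,408,.052)):print(ray(W,u,v,z))
a,b=ray(W,322,217,.007),ray(W,322,257,.007);print(a-b,(a[0]-b[0])/(a[1]-b[1]))
a,b=ray(W,328,293,.007),ray(W,320,327,.007);print(a-b,(a[0]-b[0])/(a[1]-b[1]))
go(.4605,.041,.002,-.104)"
```

```text
[0.45841696 0.04030337]
[ 0.45332683 -0.01965446]
[ 0.46472937 -0.07548317]
[0.00342136 0.03070256] 0.11143556411660911
[0.00955455 0.02905408] 0.3288538365644536
dp [0.0045, -0.0003, 0.117] rot [-0.0001, 0.0007, -0.0072]
```

```bash
python3 -m handwheel '[{"dp":[0.001,-0.001,0.03],"delta_rot":[0,0,0]},{"dp":[0.001,-0.001,0.06],"delta_rot":[0,0,0]},{"dp":[0.001,-0.001,0.09],"delta_rot":[0,0,0]},{"dp":[0.001,-0.001,0.105],"delta_rot":[0,0,0]},{"dp":[0.001,-0.001,0.116],"delta_rot":[0,0,0]},{"dp":[0.001,-0.001,0.117],"delta_rot":[0,0,0]},{"dp":[0.001,-0.001,0.117],"delta_rot":[0,0,0]}]'
python3 -m handwheel '[{"dp":[0,0,0],"delta_rot":[0,0,0]},{"dp":[0,0,0],"delta_rot":[0,0,0]},{"dp":[0,0,0],"delta_rot":[0,0,0]},{"dp":[0,0,0],"delta_rot":[0,0,0]},{"dp":[0,0,0],"delta_rot":[0,0,0]},{"dp":[0,0,0],"delta_rot":[0,0,0]}]' 0.0 30
python3 -c "
from h import *
go(.4595,.0405,.12,-.104)
go(.60255,.168,.005,-.09)"
```

```text
clock: 2.52
tcp_pos: [0.4599, 0.0431, 0.0039]
orientation: [-2.334, -2.103, -0.004]
contact_force: [0.2, -0.3, -0.1]
grip_width: 0.0356
gripper_force: 0.0
clock: 3.28
tcp_pos: [0.4598, 0.0431, 0.0039]
orientation: [-2.334, -2.103, -0.004]
contact_force: [-1.3, -0.7, 6.2]
grip_width: 0.0094
gripper_force: 31.6
dp [-0.0024, 0.0001, -0.1161] rot [0.0013, -0.0023, -0.0001]
dp [0.139, 0.129, -0.0006] rot [0.0013, -0.0023, -0.0141]
```

```bash
python3 -m handwheel '[{"dp":[0,0,-0.03],"delta_rot":[0,0,0]},{"dp":[0,0,-0.06],"delta_rot":[0,0,0]},{"dp":[0.02,0.01,-0.075],"delta_rot":[0,0,0]},{"dp":[0.055,0.04,-0.075],"delta_rot":[0,0,0]},{"dp":[0.09,0.075,-0.075],"delta_rot":[0,0,0]},{"dp":[0.12,0.105,-0.075],"delta_rot":[0,0,-0.01]},{"dp":[0.139,0.129,-0.075],"delta_rot":[0,0,-0.014]},{"dp":[0.139,0.129,-0.075],"delta_rot":[0,0,-0.014]},{"dp":[0.139,0.129,-0.075],"delta_rot":[0,0,-0.014]}]'
python3 -c "
from h import *
from bench import vision
import cv2
f=vision.grab_frame('wrist');cv2.imwrite('pics/w2.png',f['img']);print(f['fovy'],f['cx'],f['cy'],f['world_from_camera'].round(4).tolist())
go(.60255,.168,.0075,-.09)"
```

```text
clock: 4.4
tcp_pos: [0.6012, 0.1669, 0.0783]
orientation: [-2.319, -2.118, -0.0]
contact_force: [0.2, 0.3, 0.4]
grip_width: 0.0089
gripper_force: 30.8
67.43050503021189 326.07610489322144 243.1354672566631 [[0.996, 0.0851, 0.0277, 0.6089], [-0.0895, 0.9506, 0.2973, 0.2427], [-0.0011, -0.2985, 0.9544, 0.221], [0.0, 0.0, 0.0, 1.0]]
dp [0.0014, 0.0014, 0.0709] rot [-0.0008, -0.0009, -0.001]
```

View pics/w2.png

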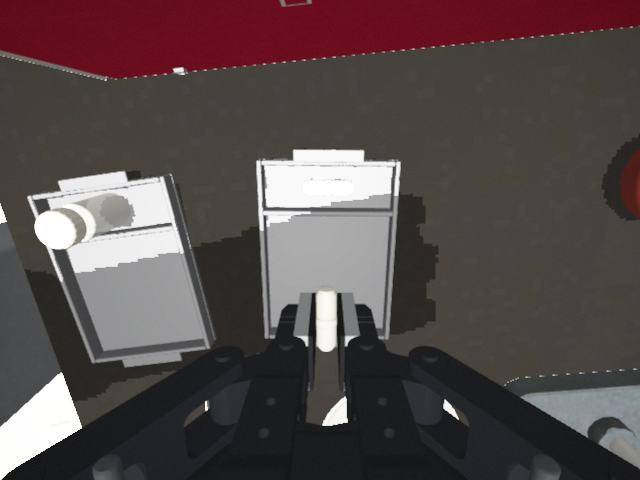

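The bar is held over the large bay of the stirbar tray, which spans about (265-392, 215-338). I'll lower it and release.

```bash
python3 -m handwheel '[{"dp":[0.001,0.001,0.03],"delta_rot":[0,0,0]},{"dp":[0.001,0.001,0.05],"delta_rot":[0,0,0]},{"dp":[0.001,0.001,0.065],"delta_rot":[0,0,0]},{"dp":[0.001,0.001,0.071],"delta_rot":[0,0,0]},{"dp":[0.001,0.001,0.071],"delta_rot":[0,0,0]},{"dp":[0.001,0.001,0.071],"delta_rot":[0,0,0]}]'
python3 -m handwheel '[{"dp":[0,0,0],"delta_rot":[0,0,0]},{"dp":[0,0,0],"delta_rot":[0,0,0]},{"dp":[0,0,0],"delta_rot":[0,0,0]},{"dp":[0,0,0],"delta_rot":[0,0,0]},{"dp":[0,0,-0.04],"delta_rot":[0,0,0]},{"dp":[0,0,-0.075],"delta_rot":[0,0,0]},{"dp":[0,0,-0.075],"delta_rot":[0,0,0]}]' 0.36
python3 -c "
from h import *
go(.454,-.020,.08,-.29)"
```

```text
clock: 5.2
tcp_pos: [0.6036, 0.1688, 0.008]
orientation: [-2.319, -2.119, -0.004]
contact_force: [-0.5, 0.2, 0.2]
grip_width: 0.0095
gripper_force: 30.8
clock: 6.08
tcp_pos: [0.6053, 0.1691, 0.0855]
orientation: [2.319, 2.118, 0.01]
contact_force: [0.7, -1.1, 0.2]
grip_width: 0.031
gripper_force: 0.0
dp [-0.2019, -0.1336, 0.0039] rot [0.0049, -0.0047, 0.1997]
```

```bash
python3 -m handwheel '[{"dp":[-0.01,-0.04,0],"delta_rot":[0,0,0]},{"dp":[-0.03,-0.09,0],"delta_rot":[0,0,0.05]},{"dp":[-0.08,-0.12,0],"delta_rot":[0,0,0.1]},{"dp":[-0.13,-0.1336,0],"delta_rot":[0,0,0.15]},{"dp":[-0.17,-0.1336,0],"delta_rot":[0,0,0.2]},{"dp":[-0.2,-0.1336,0.003],"delta_rot":[0.005,-0.005,0.2]},{"dp":[-0.202,-0.1336,0.004],"delta_rot":[0.005,-0.005,0.2]},{"dp":[-0.202,-0.1336,0.004],"delta_rot":[0.005,-0.005,0.2]},{"dp":[-0.202,-0.1336,0.004],"delta_rot":[0.005,-0.005,0.2]}]'
python3 -c "
from h import *
go(.454,-.020,.003,-.29)"
```

```text
clock: 7.2
tcp_pos: [0.452, -0.0194, 0.078]
orientation: [-2.516, -1.879, 0.009]
contact_force: [1.0, -0.1, -0.9]
grip_width: 0.0309
gripper_force: 0.0
dp [0.0002, 0.0024, 0.075] rot [-0.0047, 0.0035, 0.0019]
```

```bash
python3 -m handwheel '[{"dp":[0,0.002,0.03],"delta_rot":[-0.003,0.003,0]},{"dp":[0,0.002,0.055],"delta_rot":[-0.004,0.003,0]},{"dp":[0,0.002,0.07],"delta_rot":[-0.004,0.003,0]},{"dp":[0,0.002,0.0755],"delta_rot":[-0.004,0.003,0]},{"dp":[0,0.002,0.0755],"delta_rot":[-0.004,0.003,0]},{"dp":[0,0.002,0.0755],"delta_rot":[-0.004,0.003,0]}]'
python3 -m handwheel '[{"dp":[0,0,0],"delta_rot":[0,0,0]},{"dp":[0,0,0],"delta_rot":[0,0,0]},{"dp":[0,0,0],"delta_rot":[0,0,0]},{"dp":[0,0,0],"delta_rot":[0,0,0]},{"dp":[0,0,0],"delta_rot":[0,0,0]},{"dp":[0,0,0],"delta_rot":[0,0,0]}]' 0.0 30
python3 -c "
from h import *
go(.599,.133,.08,-.09)"
```

```text
clock: 7.95
tcp_pos: [0.454, -0.0212, 0.0033]
orientation: [2.519, 1.877, 0.0]
contact_force: [-0.4, -0.6, -0.3]
grip_width: 0.0307
gripper_force: 0.0
clock: 8.7
tcp_pos: [0.4539, -0.0212, 0.0033]
orientation: [2.519, 1.877, 0.0]
contact_force: [-0.6, 0.2, 6.7]
grip_width: 0.009
gripper_force: 32.0
dp [0.1893, 0.095, -0.0767] rot [0.0004, 0.0001, -0.2001]
```

```bash
python3 -m handwheel '[{"dp":[0,0,-0.03],"delta_rot":[0,0,0]},{"dp":[0,0,-0.06],"delta_rot":[0,0,0]},{"dp":[0.03,0,-0.077],"delta_rot":[0,0,-0.03]},{"dp":[0.07,0,-0.077],"delta_rot":[0,0,-0.07]},{"dp":[0.11,0,-0.077],"delta_rot":[0,0,-0.11]},{"dp":[0.145,0.01,-0.077],"delta_rot":[0,0,-0.15]},{"dp":[0.165,0.04,-0.077],"delta_rot":[0,0,-0.2]},{"dp":[0.18,0.075,-0.077],"delta_rot":[0,0,-0.2]},{"dp":[0.189,0.0955,-0.077],"delta_rot":[0,0,-0.2]},{"dp":[0.189,0.0955,-0.077],"delta_rot":[0,0,-0.2]},{"dp":[0.189,0.0955,-0.077],"delta_rot":[0,0,-0.2]}]'
python3 -c "
from h import *
go(.5995,.1325,.0070,-.09)"
```

```text
clock: 10.07
tcp_pos: [0.5979, 0.1323, 0.0792]
orientation: [-2.319, -2.118, 0.003]
contact_force: [-0.3, -0.2, -0.0]
grip_width: 0.0095
gripper_force: 31.3
dp [0.0005, 0.0017, 0.0722] rot [-0.0019, 0.001, -0.0002]
```

```bash
python3 -m handwheel '[{"dp":[0,0.001,0.03],"delta_rot":[0,0,0]},{"dp":[0,0.001,0.05],"delta_rot":[0,0,0]},{"dp":[0,0.001,0.065],"delta_rot":[0,0,0]},{"dp":[0,0.001,0.072],"delta_rot":[0,0,0]},{"dp":[0,0.001,0.072],"delta_rot":[0,0,0]},{"dp":[0,0.001,0.072],"delta_rot":[0,0,0]}]'
python3 -m handwheel '[{"dp":[0,0,0],"delta_rot":[0,0,0]},{"dp":[0,0,0],"delta_rot":[0,0,0]},{"dp":[0,0,0],"delta_rot":[0,0,0]},{"dp":[0,0,0],"delta_rot":[0,0,0]},{"dp":[0,0,-0.04],"delta_rot":[0,0,0]},{"dp":[0,0,-0.075],"delta_rot":[0,0,0]},{"dp":[0,-0.04,-0.085],"delta_rot":[0,0,0]},{"dp":[0,-0.08,-0.085],"delta_rot":[0,0,0]},{"dp":[0,-0.11,-0.085],"delta_rot":[0,0,0]},{"dp":[0,-0.11,-0.085],"delta_rot":[0,0,0]}]' 0.36
python3 -c "
from h import *
from bench import vision
import cv2
f=vision.grab_frame('wrist')
f2=vision.grab_frame('top')['img'][170:305,195:375]
cv2.imwrite('pics/w3.png',cv2.resize(f2,None,fx=4.4,fy=4.4,interpolation=cv2.INTER_CUBIC))
go(.4665,-.0785,.13,0)"
```

```text
clock: 10.82
tcp_pos: [0.6005, 0.1324, 0.008]
orientation: [2.319, 2.119, -0.0]
contact_force: [0.1, 0.1, -0.1]
grip_width: 0.0093
gripper_force: 31.3
clock: 12.08
tcp_pos: [0.4882, 0.1426, 0.0925]
orientation: [-2.316, -2.12, 0.003]
contact_force: [0.8, -0.1, 0.0]
grip_width: 0.0307
gripper_force: 0.0
dp [-0.2224, -0.0047, -0.0371] rot [0.0006, 0.0001, -0.0897]
```

View pics/w3.png

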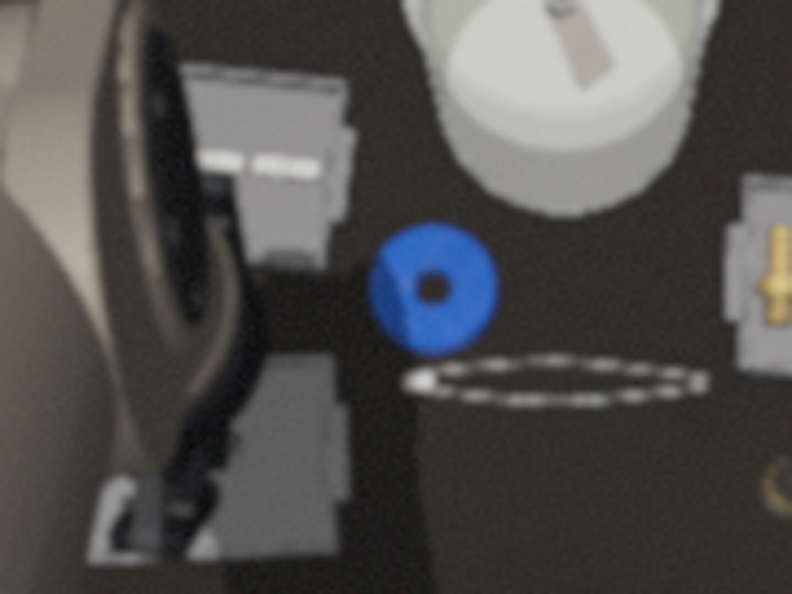

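Both bars lie end to end in the stirbar tray with a gap between them, at crop positions (220,160) and (285,166). The barb is next.

```bash
python3 -c "
from h import *
go(.4725,-.145,.09,.156)"
```

```text
dp [-0.2881, 0.0072, 0.0029] rot [0.0006, 0.0001, -0.2457]
```

```bash
python3 -m handwheel '[{"dp":[-0.04,0,0],"delta_rot":[0,0,0]},{"dp":[-0.09,0,0],"delta_rot":[0,0,-0.05]},{"dp":[-0.14,0,0],"delta_rot":[0,0,-0.1]},{"dp":[-0.19,0.005,0],"delta_rot":[0,0,-0.15]},{"dp":[-0.24,0.007,0],"delta_rot":[0,0,-0.2]},{"dp":[-0.275,0.007,0],"delta_rot":[0,0,-0.245]},{"dp":[-0.288,0.007,0],"delta_rot":[0,0,-0.245]},{"dp":[-0.288,0.007,0],"delta_rot":[0,0,-0.245]},{"dp":[-0.288,0.007,0],"delta_rot":[0,0,-0.245]},{"dp":[-0.288,0.007,0],"delta_rot":[0,0,-0.245]}]' 0.34
python3 -c "
from h import *
from bench import vision
import cv2
f=vision.grab_frame('wrist');cv2.imwrite('pics/w4.png',f['img']);print(f['world_from_camera'].round(4).tolist())
go(.4725,-.145,.004,.156)"
```

```text
clock: 13.42
tcp_pos: [0.472, -0.1436, 0.0926]
orientation: [-2.04, -2.389, 0.001]
contact_force: [-0.7, -0.5, -0.0]
grip_width: 0.0291
gripper_force: 0.0
[[0.9875, -0.1508, -0.046, 0.4609], [0.1576, 0.9422, 0.2957, -0.0683], [-0.0013, -0.2993, 0.9542, 0.2352], [0.0, 0.0, 0.0, 1.0]]
dp [-0.0013, 0.0004, 0.0887] rot [-0.0007, 0.0001, 0.0011]
```

View pics/w4.png

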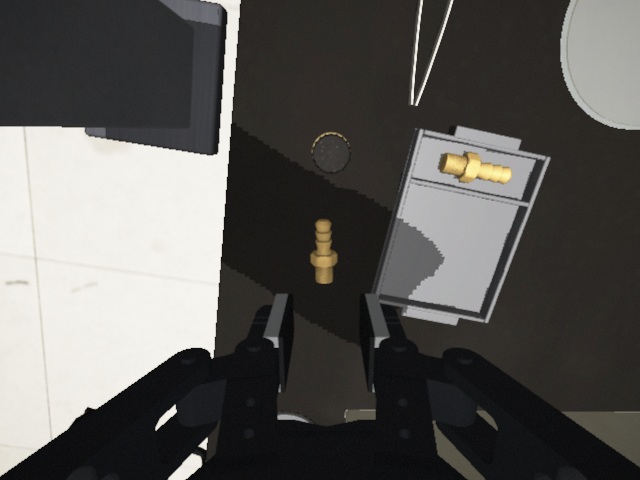

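The barb is upright in the picture at (323,252), spanning rows 219-284, so the yaw matches. The vial cap centre is at (331,152).

```bash
python3 -c "
from h import *
W=(67.43050503,326.0761,243.1355,[[0.9875,-0.1508,-0.046,0.4609],[0.1576,0.9422,0.2957,-0.0683],[-0.0013,-0.2993,0.9542,0.2352]])
print(ray(W,323,252,.008),ray(W,323,258,.012),ray(W,331.5,154,.052))
print('pads',ray(W,281,300,.09),ray(W,372,300,.09))"
```

```text
[ 0.47080348 -0.1451531 ] [ 0.4712769  -0.14792537] [ 0.46508967 -0.07895528]
pads [ 0.45226511 -0.14267164] [ 0.49226525 -0.13626135]
```

```bash
python3 -m handwheel '[{"dp":[-0.002,0,0.03],"delta_rot":[0,0,0]},{"dp":[-0.002,0,0.06],"delta_rot":[0,0,0]},{"dp":[-0.002,0,0.08],"delta_rot":[0,0,0]},{"dp":[-0.002,0,0.089],"delta_rot":[0,0,0]},{"dp":[-0.002,0,0.089],"delta_rot":[0,0,0]},{"dp":[-0.002,0,0.089],"delta_rot":[0,0,0]}]'
python3 -m handwheel '[{"dp":[0,0,0],"delta_rot":[0,0,0]},{"dp":[0,0,0],"delta_rot":[0,0,0]},{"dp":[0,0,0],"delta_rot":[0,0,0]},{"dp":[0,0,0],"delta_rot":[0,0,0]},{"dp":[0,0,0],"delta_rot":[0,0,0]},{"dp":[0,0,0],"delta_rot":[0,0,0]}]' 0.0 35
python3 -c "
from h import *
go(.553,-.133,.08,-.043)"
```

```text
clock: 14.22
tcp_pos: [0.4725, -0.1471, 0.0044]
orientation: [2.042, 2.386, -0.0]
contact_force: [1.1, -0.3, -0.6]
grip_width: 0.0289
gripper_force: 0.0
clock: 14.98
tcp_pos: [0.4726, -0.1472, 0.0046]
orientation: [2.042, 2.386, 0.0]
contact_force: [1.0, 0.4, 7.4]
grip_width: 0.0172
gripper_force: 34.8
dp [0.0016, 0.0817, -0.0753] rot [0.001, 0.0006, 0.198]
```

```bash
python3 -m handwheel '[{"dp":[0,0,-0.03],"delta_rot":[0,0,0]},{"dp":[0,0,-0.06],"delta_rot":[0,0,0]},{"dp":[0,0.01,-0.075],"delta_rot":[0,0,0.05]},{"dp":[-0.004,0.035,-0.075],"delta_rot":[0,0,0.12]},{"dp":[-0.007,0.06,-0.075],"delta_rot":[0,0,0.198]},{"dp":[-0.008,0.076,-0.075],"delta_rot":[0,0,0.198]},{"dp":[-0.008,0.076,-0.075],"delta_rot":[0,0,0.198]},{"dp":[-0.008,0.076,-0.075],"delta_rot":[0,0,0.198]},{"dp":[-0.008,0.076,-0.075],"delta_rot":[0,0,0.198]}]'
python3 -c "
from h import *
from bench import vision
import cv2
f=vision.grab_frame('wrist');cv2.imwrite('pics/w5.png',f['img'])
go(.550,-.143,.008,-.043)"
```

```text
clock: 16.1
tcp_pos: [0.5472, -0.1435, 0.0786]
orientation: [-2.269, -2.172, 0.002]
contact_force: [-0.7, -1.0, -0.0]
grip_width: 0.0171
gripper_force: 34.3
dp [0.0006, 0.0027, 0.0707] rot [-0.0011, 0.0004, -0.0004]
```

View pics/w5.png

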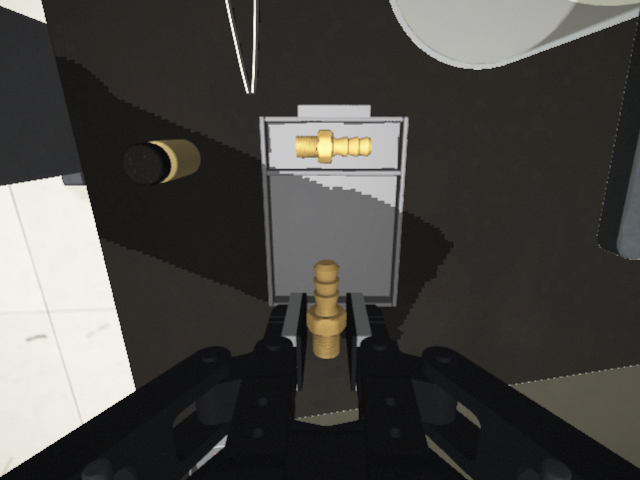

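The barb hangs level over the large bay of the barb tray and there is nothing nearby. I'll lower it and release.

```bash
python3 -m handwheel '[{"dp":[0,0.004,0.03],"delta_rot":[0,0,0]},{"dp":[0,0.004,0.05],"delta_rot":[0,0,0]},{"dp":[0,0.004,0.065],"delta_rot":[0,0,0]},{"dp":[0,0.004,0.071],"delta_rot":[0,0,0]},{"dp":[0,0.004,0.071],"delta_rot":[0,0,0]},{"dp":[0,0.004,0.071],"delta_rot":[0,0,0]}]'
python3 -m handwheel '[{"dp":[0,0,0],"delta_rot":[0,0,0]},{"dp":[0,0,0],"delta_rot":[0,0,0]},{"dp":[0,0,0],"delta_rot":[0,0,0]},{"dp":[0,0,0],"delta_rot":[0,0,0]},{"dp":[0,0,-0.04],"delta_rot":[0,0,0]},{"dp":[0,0,-0.08],"delta_rot":[0,0,0]},{"dp":[0,0,-0.115],"delta_rot":[0,0,0]},{"dp":[0,0,-0.115],"delta_rot":[0,0,0]},{"dp":[0,0,-0.115],"delta_rot":[0,0,0]}]' 0.33
python3 -c "
from h import *
go(.466,-.0785,.12,0)"
```

```text
clock: 16.9
tcp_pos: [0.5525, -0.1436, 0.008]
orientation: [2.268, 2.173, -0.001]
contact_force: [-0.0, -0.2, -0.3]
grip_width: 0.0168
gripper_force: 34.3
clock: 18.02
tcp_pos: [0.5518, -0.1431, 0.1222]
orientation: [-2.268, -2.173, 0.002]
contact_force: [-0.1, 0.5, 0.3]
grip_width: 0.0282
gripper_force: 0.0
dp [0.0609, -0.0885, 0.0023] rot [-0.0012, 0.0002, -0.0428]
```

```bash
python3 -m handwheel '[{"dp":[0.01,-0.03,0],"delta_rot":[0,0,0]},{"dp":[0.03,-0.06,0],"delta_rot":[0,0,-0.02]},{"dp":[0.055,-0.085,0],"delta_rot":[0,0,-0.043]},{"dp":[0.061,-0.0885,0.002],"delta_rot":[0,0,-0.043]},{"dp":[0.061,-0.0885,0.002],"delta_rot":[0,0,-0.043]},{"dp":[0.061,-0.0885,0.002],"delta_rot":[0,0,-0.043]},{"dp":[0.061,-0.0885,0.002],"delta_rot":[0,0,-0.043]}]' 0.5
python3 -c "
from h import *
from bench import vision
import cv2
f=vision.grab_frame('wrist');cv2.imwrite('pics/w6.png',f['img']);print(f['world_from_camera'].round(4).tolist())
go(.466,-.0785,.010,0)"
```

```text
clock: 18.9
tcp_pos: [0.467, -0.0795, 0.1207]
orientation: [2.222, 2.22, -0.002]
contact_force: [0.3, 0.4, 0.1]
grip_width: 0.0429
gripper_force: 0.0
[[1.0, -0.0001, 0.0008, 0.4679], [-0.0002, 0.9538, 0.3005, -0.0031], [-0.0008, -0.3005, 0.9538, 0.2631], [0.0, 0.0, 0.0, 1.0]]
dp [0.001, -0.0008, 0.1107] rot [-0.0004, 0.0011, -0.0011]
```

View pics/w6.png

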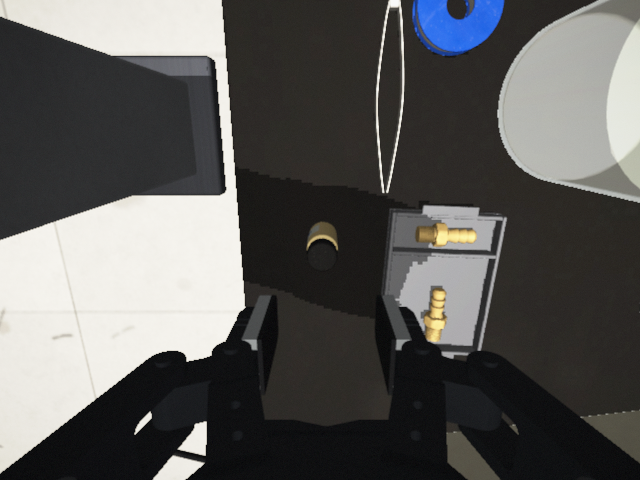

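The barb lies flat in its bay at (436,315). The vial stands between the fingers with its cap at (322,254). I'll lower and grip.

```bash
python3 -m handwheel '[{"dp":[0.001,-0.0015,0.02],"delta_rot":[0,0,0]},{"dp":[0.001,-0.0015,0.045],"delta_rot":[0,0,0]},{"dp":[0.001,-0.0015,0.07],"delta_rot":[0,0,0]},{"dp":[0.001,-0.0015,0.09],"delta_rot":[0,0,0]},{"dp":[0.001,-0.0015,0.105],"delta_rot":[0,0,0]},{"dp":[0.001,-0.0015,0.111],"delta_rot":[0,0,0]},{"dp":[0.001,-0.0015,0.111],"delta_rot":[0,0,0]},{"dp":[0.001,-0.0015,0.111],"delta_rot":[0,0,0]}]'
python3 -m handwheel '[{"dp":[0,0,0],"delta_rot":[0,0,0]},{"dp":[0,0,0],"delta_rot":[0,0,0]},{"dp":[0,0,0],"delta_rot":[0,0,0]},{"dp":[0,0,0],"delta_rot":[0,0,0]},{"dp":[0,0,0],"delta_rot":[0,0,0]},{"dp":[0,0,0],"delta_rot":[0,0,0]}]' 0.0 30
python3 -c "
from h import *
go(.477,.148,.08,0)"
```

```text
clock: 19.95
tcp_pos: [0.4654, -0.0778, 0.0103]
orientation: [2.221, 2.221, -0.0]
contact_force: [-0.0, -0.2, 0.1]
grip_width: 0.0426
gripper_force: 0.0
clock: 20.7
tcp_pos: [0.4653, -0.0777, 0.0102]
orientation: [2.221, 2.221, -0.0]
contact_force: [-0.9, 1.3, 6.3]
grip_width: 0.0202
gripper_force: 29.2
dp [0.2256, 0.0118, -0.0698] rot [0.0003, 0.0003, 0.0001]
```

```bash
python3 -m handwheel '[{"dp":[0,0,-0.01],"delta_rot":[0,0,0]},{"dp":[0,0,-0.025],"delta_rot":[0,0,0]},{"dp":[0,0,-0.045],"delta_rot":[0,0,0]},{"dp":[0,0,-0.06],"delta_rot":[0,0,0]},{"dp":[0.01,0,-0.07],"delta_rot":[0,0,0]},{"dp":[0.03,0.002,-0.07],"delta_rot":[0,0,0]},{"dp":[0.055,0.004,-0.07],"delta_rot":[0,0,0]},{"dp":[0.08,0.006,-0.07],"delta_rot":[0,0,0]},{"dp":[0.105,0.008,-0.07],"delta_rot":[0,0,0]},{"dp":[0.13,0.01,-0.07],"delta_rot":[0,0,0]},{"dp":[0.155,0.011,-0.07],"delta_rot":[0,0,0]},{"dp":[0.18,0.012,-0.07],"delta_rot":[0,0,0]}]'
python3 -m handwheel '[{"dp":[0.02,0,0],"delta_rot":[0,0,0]},{"dp":[0.036,0,0],"delta_rot":[0,0,0]},{"dp":[0.044,0,0],"delta_rot":[0,0,0]},{"dp":[0.045,0,0],"delta_rot":[0,0,0]},{"dp":[0.045,0,0],"delta_rot":[0,0,0]}]'
python3 -c "
from h import *
from bench import vision
import cv2
f=vision.grab_frame('side')['img'][100:340,180:500];cv2.imwrite('pics/s7.png',cv2.resize(f,None,fx=2.5,fy=2.5,interpolation=cv2.INTER_CUBIC))
go(.477,.148,.0135,0)"
```

```text
clock: 22.2
tcp_pos: [0.4764, 0.1039, 0.0797]
orientation: [-2.22, -2.222, 0.002]
contact_force: [0.2, -0.2, 0.1]
grip_width: 0.0201
gripper_force: 29.3
clock: 22.82
tcp_pos: [0.4769, 0.1466, 0.0796]
orientation: [2.222, 2.22, -0.002]
contact_force: [-0.3, -0.1, -1.4]
grip_width: 0.0203
gripper_force: 29.3
dp [0.0016, 0.0001, 0.0661] rot [-0.0007, 0.0009, -0.0013]
```

View pics/s7.png

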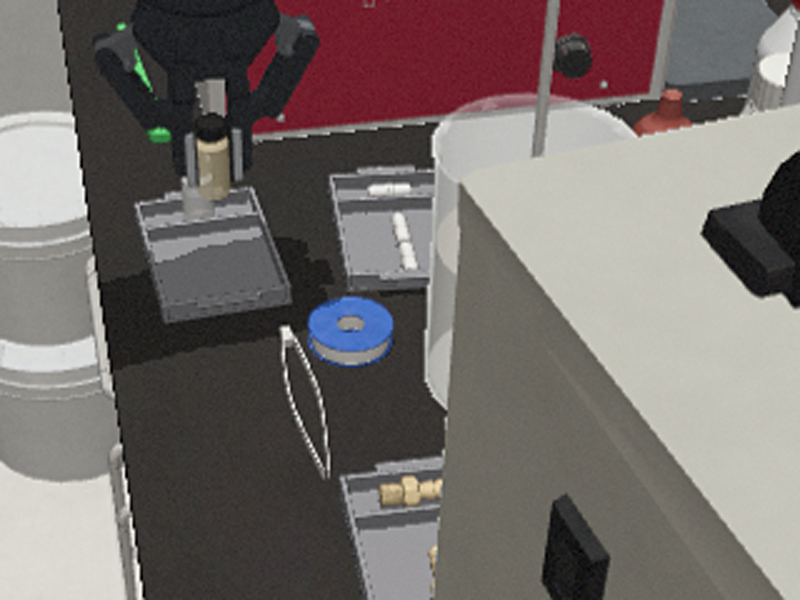

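The vial is held upright at (212,165) over the vial tray, and both bars lie flat in their bay. I'll lower it slowly.

```bash
python3 -m handwheel '[{"dp":[0,0,0.015],"delta_rot":[0,0,0]},{"dp":[0,0,0.03],"delta_rot":[0,0,0]},{"dp":[0,0,0.043],"delta_rot":[0,0,0]},{"dp":[0,0,0.053],"delta_rot":[0,0,0]},{"dp":[0,0,0.06],"delta_rot":[0,0,0]},{"dp":[0,0,0.064],"delta_rot":[0,0,0]},{"dp":[0,0,0.066],"delta_rot":[0,0,0]},{"dp":[0,0,0.066],"delta_rot":[0,0,0]},{"dp":[0,0,0.066],"delta_rot":[0,0,0]}]'
```

```text
clock: 24.0
tcp_pos: [0.477, 0.1474, 0.0138]
orientation: [2.221, 2.221, -0.001]
contact_force: [0.7, -0.7, -1.0]
grip_width: 0.0202
gripper_force: 29.3
```

```bash
python3 -m handwheel '[{"dp":[0,0,0],"delta_rot":[0,0,0]},{"dp":[0,0,0],"delta_rot":[0,0,0]},{"dp":[0,0,0],"delta_rot":[0,0,0]},{"dp":[0,0,0],"delta_rot":[0,0,0]},{"dp":[0,0,0],"delta_rot":[0,0,0]},{"dp":[0,0,-0.01],"delta_rot":[0,0,0]},{"dp":[0,0,-0.03],"delta_rot":[0,0,0]},{"dp":[0,0,-0.06],"delta_rot":[0,0,0]},{"dp":[0,0,-0.1],"delta_rot":[0,0,0]},{"dp":[0,0,-0.14],"delta_rot":[0,0,0]},{"dp":[0,0,-0.14],"delta_rot":[0,0,0]},{"dp":[0,0,-0.14],"delta_rot":[0,0,0]}]' 0.36
python3 -c "
from bench import vision
import cv2,numpy as np
f=vision.grab_frame('side')['img'][120:300,180:420]
w=vision.grab_frame('wrist')['img']
a=cv2.resize(f,(480,360),interpolation=cv2.INTER_CUBIC);b=cv2.resize(w,(320,240))
c=np.zeros((360,800,3),np.uint8);c[:,:480]=a;c[:240,480:]=b;cv2.imwrite('pics/f8.png',c)"
```

```text
clock: 25.5
tcp_pos: [0.4765, 0.1474, 0.1535]
orientation: [-2.221, -2.221, 0.001]
contact_force: [0.1, -0.9, -0.4]
grip_width: 0.0309
gripper_force: 0.0
```

View pics/f8.png

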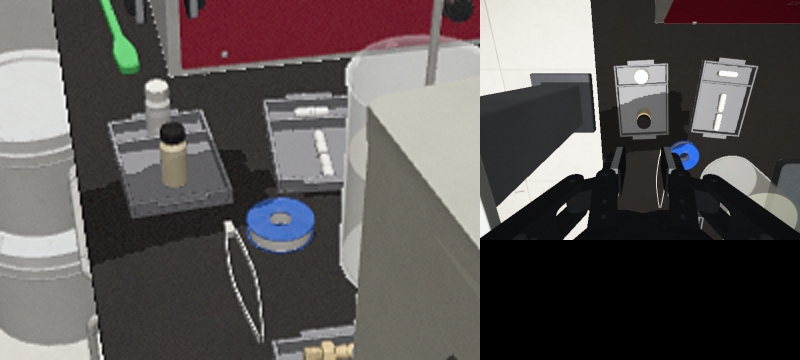

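The vial stands upright in its bay at (173,155) and both bars lie flat in theirs. The barb was already seen flat in its bay, and the gripper touches nothing.

```bash
python3 -c "
from bench import r
print(r.hand_in())"
```

```text
the job is handed in; nothing more can be done
None
```

I sorted all four parts into their matching trays and handed the job in at about 25.6 s: the barb and both bars lie flat and the vial stands upright in the camera pictures, but hand-in returned no verdict.

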